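# Lock back the belt tensioner

### The arm

A 6-joint arm with a two-finger parallel gripper is mounted at the origin on a cart in front of the work surface, level with it; the furniture and walls round the work are solid. World frame = base frame: x ahead of the robot, y to its left, z up, the work surface at z = 0. Lengths are in m, angles in degrees, forces in N, time in s.
With the tool pointing down it reaches from about 0.275 to 0.825 m from the base axis. Payload 4.9 kg.
Tool frame: the origin (TCP) lies midway between the tips of the shut fingers; the grasp point (between the pads) lies arm.grasp_offset behind it (arm.grasp_offset is the distance from the TCP to the grasp point, in m); x points along the fingers, y is the direction in which the jaws open and shut, and the axes are right-handed (so a half turn about x gives the same grasp; the last joint's range is limited). The gripper opens to 85 mm and grips with 20 to 120 N. Pads are 22 mm wide; open, the fingers measure 114 mm over their backs; the gripper's body (76 mm by 85 mm) begins 54 mm behind the grasp point. The pads swing forward as they close: fully open they stand 13 mm farther back than shut.
Start: joints at [-71.23, 18.69, -11.035, 60.275, 0, 82.311], TCP at [0.245, -0.492, 0.231] pointing down, gripper open.
Joint ranges: [-152.03, 152.03], [-55.5, 102.48], [-74.3, 77.21], [-110.64, 120.58], [-84.22, 78.4], [-180, 180]. Speed limits (degrees/s): [147.25, 147.25, 180, 180, 180, 180].

### API

Orientations are given as [roll, pitch, yaw] about the fixed x, y, z axes, in that order (R = Rz(yaw) Ry(pitch) Rx(roll)).
In Python, from workcell import arm gives the robot as it stands.
- The arm moves only by the tool apply_moves, never from a script. Its argument "plan" is a list of rows, each a list of 3 entries, a list of its own where there are three numbers: the turn, a rotation vector about the world's x, y, z in units of 10 degrees (1.0 is 10 degrees), then the shift along the world's x, y, z in units of 50 mm (1.0 is 50 mm), then the opening in per cent of the stroke, from 0 (shut) to 100 (fully open). A call has 1 to 12 rows; each row is the pose to reach, as a shift and turn from the pose commanded when the call began; what a row does not reach only later rows make up. A row lasts 1/8 s, in which the tool goes at most 62.5 mm and 10.7 degrees, less where a joint would pass 70% of its speed; a pose out of reach is approached as far as the arm can. A call with a gripper value outside its range is refused whole. The fingers move at their own pace and stop on an object; the grip force is fixed at half the most. Time passes only in rows, so rows that repeat a pose let the fingers close. It gives the time, the measured TCP pose, the force and the opening at its end, in the units of the state.
- arm.observe(): the state, without advancing time (a new reading comes with each control period).
- arm.get_image(name): name is "scene" or "side" or "wrist"; returns the picture (480x640x3 uint8, red, green, blue); there is no depth.
- arm.camera_info(name): a dict with "fx", "fy", "cx", "cy" (pixels), "k1" (the pictures are not rectified: a ray, as slopes to the right and down, at radius r is drawn at 1 + k1 r^2 times it, then the intrinsics apply), "extrinsics" (4x4, takes a point from world to camera coordinates); the wrist camera has in their place "tool_from_camera" (4x4, takes a point from camera to tool coordinates, whose origin is the TCP and whose axes are the tool frame's). Camera axes: x right, y down, z forward; pixel columns grow to the right and rows downward; lengths in m; the calibration is good to about 2 mm. A picture is of the moment at which its call begins: read the wrist's pose just before it. camera_info takes no time and is no camera call.
- arm.sign_off(): hands the job in, once; it reports no verdict.
The state is a dict: "clock": time; "joints": joint angles; "joint_velocities": joint speeds; "joint_torque": joint torques, N m; "ee_pos": TCP position; "orientation": TCP orientation; "contact_force": force on the tool from outside, world axes, zero at the start; "moment": the same for the moment, N m; "grip_width": finger opening in m.
Only numpy, scipy, OpenCV 4.12 (cv2) and the standard library are available. Lean on these libraries where they do the work, as an engineer would, in place of code of your own. Each camera call takes 0.05 s, during which the arm holds its last target. There are 200 camera calls.

### The job

The belt is off this small bench belt drive. Take the red-knobbed locking pin from its stand and, with its shank, push the sprung tension-wheel arm back past the yellow-ringed hole; while still holding the arm back, drop the pin fully into that hole so that the arm stays locked behind it. Then swing the yellow keeper bar over the pin's knob as far as it goes, and leave the other things on the table where they are.

Things in the scene. Friction and masses are not known exactly. Their poses are not given: they have to be found in the camera images.
- drive: bench belt drive: grey plate fixed to the table, 160 (its x) x 190 (its y) x 24 mm, lying level with four corner bolts, two toothed aluminium pulleys (tops 45 mm above the table), the tension arm and the keeper. Origin: centre of the plate's underside, on the table. Its z points up; its -x edge is the one nearest the robot. '(x, y) on the plate' below is in mm in this frame
- lock_hole (a point): centre of the mouth of the locking hole, ringed in yellow, at (-40, 1.5) on the plate, in its top face (24 mm up). Round hole 12.5 mm wide with a 2 mm chamfer, 22 mm deep, blind: a seated pin has its tip 2 mm above the table. 85 mm from the arm's pivot
- tension_pivot (a point): a point on the vertical axis of the tension arm, 40 mm above the table, at (45, 10) on the plate; the pivot post and spring there reach 56 mm up
- tension_nose (a point): mid-width on the top face of the arm's nose, 85 mm from the pivot. The arm is a steel bar pointing from the pivot towards the robot's side, carrying a black tension wheel (44 mm wide, 45 mm from the pivot, top 41 mm up); beyond the wheel its nose is a block 16 mm wide, from 70 to 107 mm from the pivot, from 26 to 40 mm above the table, with upright flanks
- tension_arm (a joint): angle of the arm, rad. 0: at rest on its stop, nose pointing 0.5 rad to the +y side of the drive's -x direction; grows counter-clockwise from above (nose moves to the drive's -y side) up to 0.92. A spring returns it to 0 when let go: 1.2 N at the nose at rest, 2.9 N when locked. The nose passes over the hole. A seated pin stands against its +y flank, the arm then at about 0.75
- keeper_pivot (a point): a point on the vertical axis of the keeper bar, mid-thickness, 79.5 mm up, on a 12 mm post at (-30, -78) on the plate, 80 mm from the hole
- keeper_tab (a point): centre of the black upright tab on the keeper bar: 12 mm wide, 22 mm tall, from 82 to 104 mm above the table, 62 mm from the keeper's axis. The yellow bar itself is 16 mm wide, 5 mm thick, 93 mm long from its axis, 77 to 82 mm above the table
- keeper (a joint): angle of the keeper bar about its vertical axis, rad; grows counter-clockwise seen from above. Near 0 (starts at 0 to 0.4): parked, pointing to the far (+x) side; 1.60: straight over the hole; 1.62: its stop. It turns with light friction (about 0.5 N at the tab), stays where it is left and clears the knob of a fully seated pin by 3 mm; a pin that stands proud blocks it
- pin_knob (a point): centre of the red round knob of the locking pin, 22 mm in diameter, 28 mm tall (any side can be gripped). The pin is loose, 60 g, 72 mm long: from the tip up a steel shank 10 mm in diameter and 41 mm long (3 mm chamfer at the tip), a dark collar 28 mm in diameter and 3 mm thick, then the knob, whose centre is 58 mm above the tip. Its z axis points from tip to knob. Starts upright in the stand
- pin_tip (a point): centre of the lower end of the pin's shank, on its axis, 58 mm below the knob's centre
- pin_stand: aluminium block 46 x 46 x 26 mm on a black rubber foot, fixed to the table, with a hole 12.5 mm wide and 22 mm deep in which the pin stands, tip 4 mm above the table. Origin: centre of its underside
- solvent_bottle: white bottle with a red nozzle, 118 mm tall, a bystander; origin under its centre
- marker: blue-capped marker lying on the table, a bystander; origin under its centre
- screwdriver: red screwdriver lying on the table, a bystander; origin under its centre
- nippers: green nippers lying on the table, a bystander; origin under its centre
- file: needle file with an orange handle, 174 mm long, lying on the table, a bystander; origin under its centre
- collet: steel collet 26 mm wide and 34 mm tall standing on the table, a bystander; origin under its centre

How it is judged (in metres and radians):
On the way, in this order (a step that is already met when the one before it is completed fails the run):
1. the tension arm has been pushed back beyond 0.66 rad, with the pin (tip within 30 mm of the nose) (value of joint tension_arm above 0.66 rad and horizontal distance between pin_tip and tension_nose below 0.03 m), for 0.1 s.
2. the pin is seated in the locking hole and holds the arm back (value of joint tension_arm above 0.66 rad and horizontal distance between pin_tip and lock_hole below 0.006 m and z of pin_tip in the frame of drive below 0.006 m and angle between pin_tip's own z axis and vertical below 0.2 rad), for 0.2 s.
3. the keeper bar is over the pin's knob (all of step 2 and value of joint keeper above 1.45 rad), for 0.2 s.
At the end, for the whole second after the job is handed in: The pin is fully in the yellow-ringed hole (tip under 6 mm above the table, within 6 mm of the hole's axis, tilted under 0.2 rad), the arm is held beyond 0.66 rad, and the keeper bar is over the knob (beyond 1.45 rad) (all of step 3); the robot touches nothing.
It fails at once if another thing on the table is moved by more than 30 mm (distance of any of solvent_bottle, marker, screwdriver, nippers, file, collet from where it was at the start of the episode above 0.03 m).
It also fails if it takes over 69 s, if anything falls off the work surface, if the arm or the gripper's body presses on something with over 40 N, if the wrist force passes 120 N, or if a joint passes its speed limit or range.

## Working session

There is one attempt and no reset: what is moved stays moved. The work goes in short steps, Python scripts to look and compute and a tool call to move; the robot and the scene stay as the last step left them, time stands still between calls to the robot, and variables do not carry over. Pictures are saved under pics/ and viewed, about 8 in all and at most 12, crops included, and the job is handed in when it is done.

Besides the shell and the picture viewer there is one more tool, called in YAML: its name, and indented under it one key for each argument. apply_moves: Moves the arm, as the interface text tells. Its arguments: {"type":"object","properties":{"plan":{"type":"array","items":{"type":"array"}}},"required":["plan"]}

```bash
mkdir -p pics; ls
python3 - <<'E'
from workcell import arm
import cv2, numpy as np
for n in ("scene","side","wrist"):
    c=arm.camera_info(n); print(n,{k:np.round(v,4).tolist() for k,v in c.items()})
    cv2.imwrite(f"pics/{n}0.png",arm.get_image(n)[:,:,::-1])
print(arm.observe(),arm.grasp_offset)
E
```

```text
pics
scene {'fx': 619.6169, 'fy': 619.6169, 'cx': 318.6026, 'cy': 237.4825, 'k1': -0.2118, 'extrinsics': [[-0.7855, -0.6189, -0.0022, 0.4295], [-0.3606, 0.4605, -0.8111, 0.2566], [0.503, -0.6363, -0.5849, 1.3253], [0.0, 0.0, 0.0, 1.0]]}
side {'fx': 470.8719, 'fy': 470.8719, 'cx': 317.2942, 'cy': 239.9934, 'k1': 0.0198, 'extrinsics': [[0.9601, -0.2793, 0.0135, -0.5221], [-0.1651, -0.6053, -0.7787, 0.1677], [0.2257, 0.7454, -0.6273, 0.7999], [0.0, 0.0, 0.0, 1.0]]}
wrist {'fx': 376.468, 'fy': 376.468, 'cx': 319.3172, 'cy': 236.89, 'k1': -0.068, 'tool_from_camera': [[-0.0013, -0.314, 0.9494, -0.1429], [1.0, -0.0002, 0.0013, 0.0006], [-0.0002, 0.9494, 0.314, -0.0809], [0.0, 0.0, 0.0, 1.0]]}
{'clock': 0.15, 'joints': array([-7.12310456e+01,  1.87230879e+01, -1.10783875e+01,  6.02765158e+01,
       -1.06847274e-03,  8.23101382e+01]), 'joint_velocities': array([-0.01696757, -0.18325533,  0.24057101, -0.02223837,  0.02200376,
       -0.06519917]), 'joint_torque': array([ 3.17144128e-03, -4.43699670e+01,  2.62667567e+01,  1.02360186e-02,
       -1.12292421e-04,  5.87745266e-07]), 'ee_pos': array([ 0.24490633, -0.49195792,  0.23067846]), 'orientation': array([-96.90496385,  89.92200151, 109.5538531 ]), 'contact_force': array([-0.37210024,  0.4017125 ,  0.45069428]), 'moment': array([-0.03314993,  0.00503076, -0.01336335]), 'grip_width': 0.0855266037241945} 0.0187
```

View pics/scene0.png

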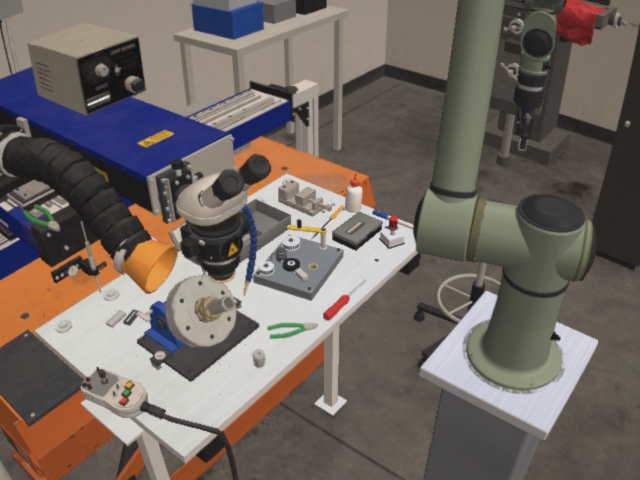

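View pics/side0.png

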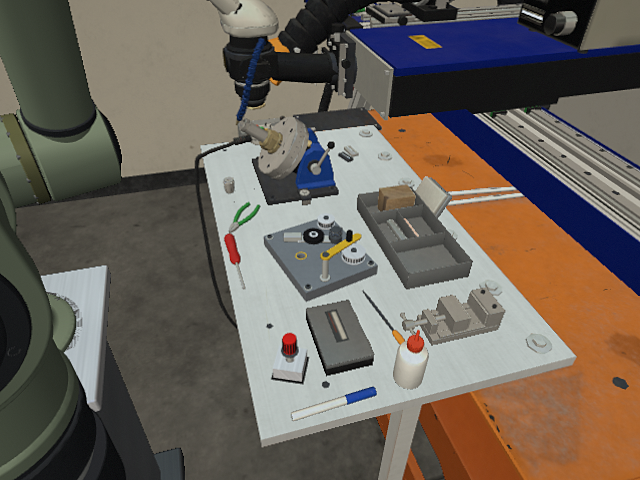

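Run:
```python
import cv2, numpy as np
a=cv2.imread("pics/side0.png"); b=cv2.imread("pics/scene0.png")
def crop(i,x,y,w,h,s): return cv2.resize(i[y:y+h,x:x+w],None,fx=s,fy=s,interpolation=cv2.INTER_CUBIC)
top=np.hstack([crop(a,260,205,125,100,4),crop(a,265,320,60,75,4)[:300].copy() if 0 else cv2.copyMakeBorder(crop(a,265,320,60,75,4),0,100,0,0,cv2.BORDER_CONSTANT)])
cv2.imwrite("pics/c1.png",top)
```

```text
(no output)
```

View pics/c1.png

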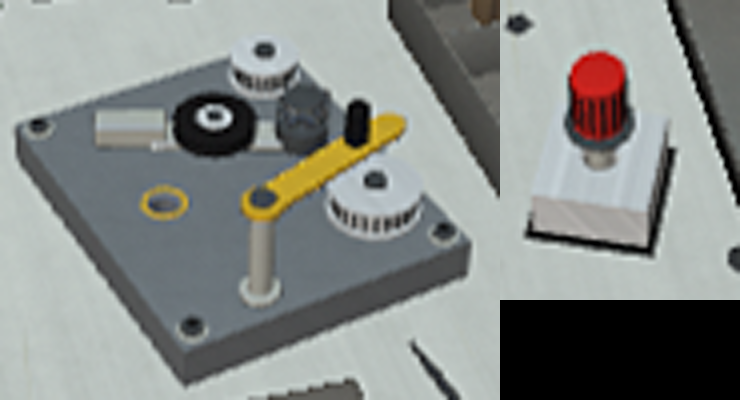

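```bash
cat > h.py <<'E'
from workcell import arm
import cv2, numpy as np
from scipy.spatial.transform import Rotation as R
def ray(n,uv,pose=None):
    c=arm.camera_info(n); d=np.array([(uv[0]-c['cx'])/c['fx'],(uv[1]-c['cy'])/c['fy']])
    u=d.copy()
    for _ in range(20): u=d/(1+c['k1']*(u@u))
    v=np.array([u[0],u[1],1.])
    if n=='wrist':
        T=np.eye(4);T[:3,:3]=R.from_euler('xyz',pose[1],degrees=True).as_matrix();T[:3,3]=pose[0]
        M=T@np.array(c['tool_from_camera'])
    else: M=np.linalg.inv(np.array(c['extrinsics']))
    return M[:3,3],M[:3,:3]@v
def at_z(n,uv,z,pose=None):
    o,d=ray(n,uv,pose); return o+d*(z-o[2])/d[2]
def proj(n,p,pose=None):
    c=arm.camera_info(n)
    if n=='wrist':
        T=np.eye(4);T[:3,:3]=R.from_euler('xyz',pose[1],degrees=True).as_matrix();T[:3,3]=pose[0]
        E=np.linalg.inv(T@np.array(c['tool_from_camera']))
    else: E=np.array(c['extrinsics'])
    q=E[:3,:3]@np.asarray(p)+E[:3,3]; s=q[:2]/q[2]; s=s*(1+c['k1']*(s@s))
    return np.array([c['fx']*s[0]+c['cx'],c['fy']*s[1]+c['cy']])
E
python3 - <<'E'
from h import *
for n,u,v,z in [("hole",164,203,.024),("kpiv",262,200,.082),("kpost",260,290,.026),("tab",357,122,.093),("b1",38,126,.026),("b2",192,327,.026),("b3",444,232,.026),("nose c1",97,108,.040),("nose c2",165,110,.04),("wheel",213,116,.043)]:
    print(n,at_z('side',(u/4+260,v/4+205),z).round(4))
for n,u,v,z in [("knobtop",597,70,.076),("knobc",597,97,.062)]:
    print(n,at_z('side',((u-500)/4+265,v/4+320),z).round(4))
o=arm.observe(); print(o['joints'], R.from_euler('xyz',o['orientation'],degrees=True).as_matrix().round(3))
E
```

```text
hole [0.5244 0.0511 0.024 ]
kpiv [ 0.5512 -0.0238  0.082 ]
kpost [ 0.5516 -0.024   0.026 ]
tab [0.6066 0.0059 0.093 ]
b1 [0.4759 0.1258 0.026 ]
b2 [ 0.5141 -0.0394  0.026 ]
b3 [ 0.6507 -0.0085  0.026 ]
nose c1 [0.5055 0.115  0.04  ]
nose c2 [0.539  0.1042 0.04  ]
wheel [0.5605 0.0892 0.043 ]
knobtop [ 0.4444 -0.1859  0.076 ]
knobc [ 0.4437 -0.1874  0.062 ]
[-7.12310456e+01  1.87230879e+01 -1.10783875e+01  6.02765158e+01
 -1.06847274e-03  8.23101382e+01] [[-0.     0.446 -0.895]
 [ 0.001 -0.895 -0.446]
 [-1.    -0.001 -0.   ]]
```

apply_moves:
  plan:
    - [[0, 0, -0.7], [1, 1.5, 0], 60]
    - [[0, 0, -1.37], [2, 3, 0], 60]
    - [[0, 0, -1.37], [3, 4.5, -0.3], 60]
    - [[0, 0, -1.37], [4, 6.1, -0.6], 60]
    - [[0, 0, -1.37], [4, 6.1, -0.6], 60]
    - [[0, 0, -1.37], [4, 6.1, -0.6], 60]
    - [[0, 0, -1.37], [4, 6.1, -0.6], 60]
    - [[0, 0, -1.37], [4, 6.1, -0.6], 60]
    - [[0, 0, -1.37], [4, 6.1, -0.6], 60]

```text
clock: 1.27
ee_pos: [0.4447, -0.1885, 0.2014]
orientation: [79.6, 90.0, -87.7]
contact_force: [-0.1, -0.4, -0.3]
grip_width: 0.0512
```

Run:
```python
from h import *
o=arm.observe(); print(o['clock'],o['ee_pos'],o['orientation'],o['grip_width'],o['contact_force'])
cv2.imwrite("pics/w1.png",arm.get_image('wrist')[:,:,::-1])
p=(o['ee_pos'],o['orientation'])
print(proj('wrist',[.444,-.187,.076],p))
print(R.from_euler('xyz',o['orientation'],degrees=True).as_matrix().round(3))
```

```text
1.275 [ 0.4446519  -0.1885198   0.20138995] [ 79.64591563  89.98262568 -87.70825709] 0.0511724689662679 [-0.13334853 -0.40164411 -0.29985581]
[315.95018694 227.59990087]
[[ 0.     0.219 -0.976]
 [-0.    -0.976 -0.219]
 [-1.     0.     0.   ]]
```

View pics/w1.png

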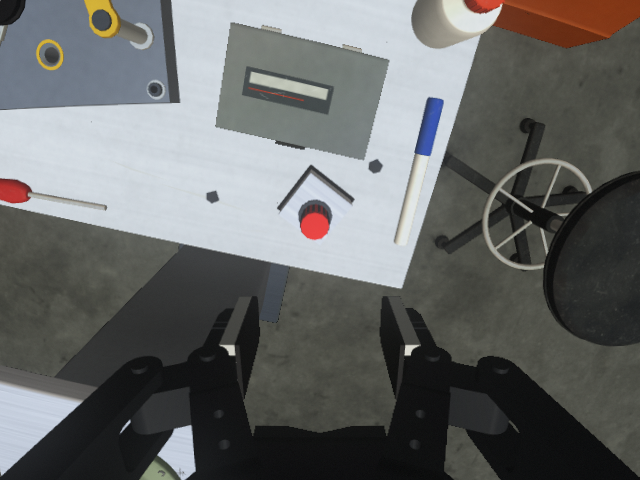

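Run:
```python
from h import *
p=([ 0.4446519,-0.1885198,0.20138995],[79.64591563,89.98262568,-87.70825709])
for n,u,v,z in [("knobtop",315,221,.076),("hole",50,55,.024),("kpiv",101,18,.082),("post",142,36,.027),("b2",156,89,.026)]: print(n,at_z('wrist',(u,v),z,p).round(4))
```

```text
knobtop [ 0.4488 -0.1852  0.076 ]
hole [0.5246 0.0525 0.024 ]
kpiv [ 0.5532 -0.0213  0.082 ]
post [ 0.5522 -0.0238  0.027 ]
b2 [ 0.5149 -0.039   0.026 ]
```

apply_moves:
  plan:
    - [[0, 0, 0], [0.05, 0.03, -1], 60]
    - [[0, 0, 0], [0.05, 0.03, -2], 60]
    - [[0, 0, 0], [0.05, 0.03, -2.6], 60]
    - [[0, 0, 0], [0.05, 0.03, -3], 60]
    - [[0, 0, 0], [0.05, 0.03, -3], 60]
    - [[0, 0, 0], [0.05, 0.03, -3], 60]
    - [[0, 0, 0], [0.05, 0.03, -3], 15]
    - [[0, 0, 0], [0.05, 0.03, -3], 15]
    - [[0, 0, 0], [0.05, 0.03, -3], 15]
    - [[0, 0, 0], [0.05, 0.03, -3], 15]
    - [[0, 0, 0], [0.05, 0.03, -3], 15]

```text
clock: 2.7
ee_pos: [0.4483, -0.1863, 0.0523]
orientation: [135.5, 89.9, -31.7]
contact_force: [-1.1, 0.5, 5.9]
grip_width: 0.0199
```

Run:
```python
from h import *
o=arm.observe(); print(o['clock'],o['ee_pos'],o['orientation'],o['grip_width'],o['contact_force'])
```

```text
2.7 [ 0.44834682 -0.18626426  0.05233713] [135.53031863  89.88574801 -31.7002316 ] 0.019900451098634996 [-1.07819078  0.48570096  5.86593281]
```

apply_moves:
  plan:
    - [[0, 0, 0], [0, 0, 0.5], 15]
    - [[0, 0, 0], [0, 0, 1], 15]
    - [[0, 0, 0], [0, 0, 2], 15]
    - [[0, 0, 0], [0.2, 1, 2], 15]
    - [[0, 0, 0], [0.5, 2, 2], 15]
    - [[0, 0, 0], [0.7, 3, 2], 15]
    - [[0, 0, 0], [0.9, 4, 2], 15]
    - [[0, 0, 0], [1.2, 5, 2], 15]
    - [[0, 0, 0], [1.5, 5.8, 2], 15]
    - [[0, 0, 0], [1.6, 6.2, 2], 15]
    - [[0, 0, 0], [1.6, 6.2, 2], 15]
    - [[0, 0, 0], [1.6, 6.2, 2], 15]

```text
clock: 4.2
ee_pos: [0.527, 0.1231, 0.1511]
orientation: [28.5, 89.9, -138.8]
contact_force: [-0.7, -0.6, -0.2]
grip_width: 0.0201
```

Run:
```python
from h import *
o=arm.observe(); print(o['clock'],o['ee_pos'].tolist(),o['orientation'].tolist(),o['grip_width'],o['contact_force'])
a=arm.get_image('wrist')[:,:,::-1]; s=arm.get_image('side')[:,:,::-1]
cv2.imwrite("pics/w2.png",a);cv2.imwrite("pics/s2.png",s)
p=(o['ee_pos'],o['orientation'])
for k in ([0.525,.052,.024],o['ee_pos']-[0,0,.046]): print(proj('wrist',k,p),proj('side',k))
cv2.imwrite("pics/c2.png",np.hstack([a[:,160:480],cv2.resize(s[120:300,230:380],(400,480),interpolation=cv2.INTER_CUBIC)]))
```

```text
4.2 [0.5270167832426438, 0.12309781443820314, 0.15112882008798334] [28.497086046248725, 89.93555997385472, -138.7990421280308] 0.020063787877679245 [-0.6897888  -0.60295595 -0.15469233]
[408.0408708  248.40667828] [301.17977239 255.4125692 ]
[317.8790732  269.34823659] [292.83380157 202.25542046]
```

View pics/c2.png

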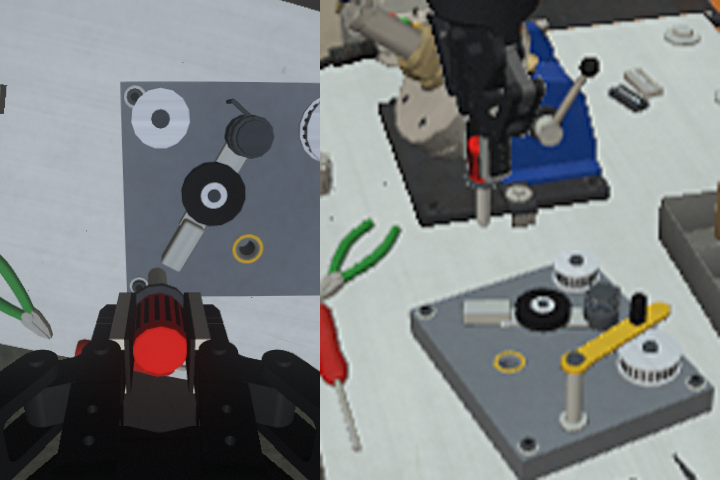

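Run:
```python
from h import *
a=cv2.imread("pics/w2.png"); s=cv2.imread("pics/s2.png")
f=lambda i,x,y,w,h,k: cv2.resize(i[y:y+h,x:x+w],None,fx=k,fy=k,interpolation=cv2.INTER_CUBIC)
cv2.imwrite("pics/c3.png",np.hstack([f(a,290,255,50,60,8),f(s,272,160,40,60,8)]))
```

```text
(no output)
```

View pics/c3.png

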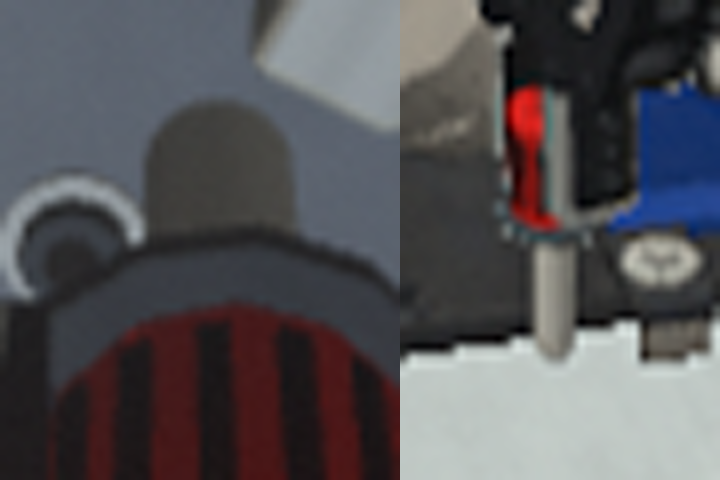

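```bash
cat >> h.py <<'E'
def pin_feat(tip,p,rt=2.):
    t=np.linspace(0,2*np.pi,60); c=np.c_[np.cos(t),np.sin(t),0*t]
    ring=lambda r,h: tip+c*r/1e3+[0,0,h/1e3]
    P=np.vstack([ring(rt,0),ring(5,5-rt)])
    w=np.array([proj('wrist',q,p) for q in P]); s=np.array([proj('side',q) for q in P])
    S=np.array([proj('side',q) for q in ring(5,15)])
    return np.array([(w[:,0].min()+w[:,0].max())/2,w[:,1].min(),s[:,1].max(),(S[:,0].min()+S[:,0].max())/2])
E
python3 - <<'E'
from h import *
from scipy.optimize import least_squares
p=([0.5270167832426438, 0.12309781443820314, 0.15112882008798334],[28.497086046248725, 89.93555997385472, -138.7990421280308])
m=np.array([317.5,267.3,205.2,291.2])
for sub in ([0,1,2],[0,1,2,3]):
    r=least_squares(lambda d:(pin_feat(np.array(p[0])+d,p)-m)[sub],[0,0,-.047],x_scale=1e-3); print(r.x*1e3,r.fun)
E
```

```text
Traceback (most recent call last):
  File "h.py", line 29, in pin_feat
    S=np.array([proj('side',q) for q in ring(5,15)])
                ~~~~^^^^^^^^^^
  File "h.py", line 17, in proj
    c=arm.camera_info(n)
ValueError: time passes only in moves, steps and waits
```

```bash
sed -i 's/arm.camera_info(n)/CI(n)/; s/^def ray/import functools\nCI=functools.cache(lambda n: arm.camera_info(n))\ndef ray/' h.py; sed -i 's/lambda n: CI(n)/lambda n: arm.camera_info(n)/' h.py; grep -n CI h.py
python3 - <<'E'
from h import *
from scipy.optimize import least_squares
p=([0.5270167832426438, 0.12309781443820314, 0.15112882008798334],[28.497086046248725, 89.93555997385472, -138.7990421280308])
m=np.array([317.5,267.3,205.2,291.2])
for sub in ([0,1,2],[0,1,2,3]):
    r=least_squares(lambda d:(pin_feat(np.array(p[0])+d,p)-m)[sub],[0,0,-.047],x_scale=1e-3,diff_step=1e-2); print(r.x*1e3,r.fun)
E
```

```text
5:CI=functools.cache(lambda n: arm.camera_info(n))
7:    c=CI(n); d=np.array([(uv[0]-c['cx'])/c['fx'],(uv[1]-c['cy'])/c['fy']])
19:    c=CI(n)
[ -4.35991421  -0.76228297 -50.4839965 ] [-2.84217094e-13  9.89075488e-12 -7.67386155e-13]
[ -4.15248582  -0.75778059 -50.13966645] [ 0.07250151 -0.09713971 -0.15831137 -0.40995051]
```

apply_moves:
  plan:
    - [[0, 0, 0], [0.04, 0.1, -0.4], 15]
    - [[0, 0, 0], [0.04, 0.1, -0.9], 15]
    - [[0, 0, 0], [0.04, 0.1, -1.3], 15]
    - [[0, 0, 0], [0.04, 0.1, -1.46], 15]
    - [[0, 0, 0], [0.04, 0.1, -1.46], 15]
    - [[0, 0, 0], [0.04, 0.1, -1.46], 15]

```text
clock: 5.05
ee_pos: [0.5303, 0.1289, 0.0791]
orientation: [171.4, 89.9, 4.2]
contact_force: [0.3, -0.4, -0.9]
grip_width: 0.0204
```

apply_moves:
  plan:
    - [[0, 0, 0], [-0.04, -0.2, 0], 15]
    - [[0, 0, 0], [-0.08, -0.4, 0], 15]
    - [[0, 0, 0], [-0.12, -0.6, 0], 15]
    - [[0, 0, 0], [-0.12, -0.8, 0], 15]
    - [[0, 0, 0], [-0.1, -1.0, 0], 15]
    - [[0, 0, 0], [-0.08, -1.2, 0], 15]
    - [[0, 0, 0], [-0.05, -1.36, 0], 15]
    - [[0, 0, 0], [-0.02, -1.52, 0], 15]
    - [[0, 0, 0], [-0.02, -1.52, 0], 15]
    - [[0, 0, 0], [-0.02, -1.52, 0], 15]
    - [[0, 0, 0], [-0.02, -1.52, 0], 15]

```text
clock: 6.42
ee_pos: [0.5286, 0.0534, 0.0783]
orientation: [-155.6, 90.0, 37.2]
contact_force: [0.8, 2.8, -0.4]
grip_width: 0.0197
```

Run:
```python
from h import *
o=arm.observe(); print(o['clock'],o['ee_pos'].tolist(),o['orientation'].tolist(),o['grip_width'],o['contact_force'])
a=arm.get_image('wrist')[:,:,::-1]; s=arm.get_image('side')[:,:,::-1]
cv2.imwrite("pics/w3.png",a);cv2.imwrite("pics/s3.png",s)
p=(o['ee_pos'],o['orientation'])
for k in ([0.525,.052,.024],o['ee_pos']+[-.0042,-.0008,-.049]): print(proj('wrist',k,p),proj('side',k))
f=lambda i,x,y,w,h,k: cv2.resize(i[y:y+h,x:x+w],None,fx=k,fy=k,interpolation=cv2.INTER_CUBIC)
cv2.imwrite("pics/c4.png",np.hstack([f(a,270,210,80,110,5),f(s,270,200,66,110,5)]))
```

```text
6.425 [0.5286258423323735, 0.05341198910624536, 0.0782819018861193] [-155.57082378664742, 89.98845399330526, 37.21759388015272] 0.019723355210167576 [ 0.84571636  2.82003721 -0.43336816]
[318.98357045 269.91723971] [301.17977239 255.4125692 ]
[317.68175587 274.39122296] [300.80230493 253.26095193]
```

View pics/c4.png

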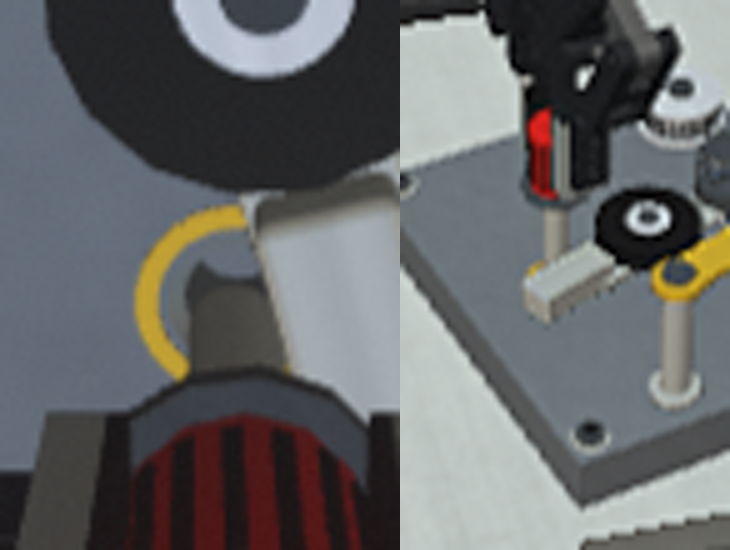

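Run:
```python
from h import *
a=cv2.imread("pics/w3.png")
p=([0.5286258423323735, 0.05341198910624536, 0.0782819018861193],[-155.57082378664742, 89.98845399330526, 37.21759388015272])
k=14;x0,y0=292,245
c=cv2.resize(a[y0:y0+42,x0:x0+52],None,fx=k,fy=k,interpolation=cv2.INTER_CUBIC)
c=np.clip(c.astype(float)*1.7,0,255).astype(np.uint8)
t=np.linspace(0,2*np.pi,60)
def ring(ctr,r,col):
    q=np.array([(proj('wrist',np.array(ctr)+[r*np.cos(s),r*np.sin(s),0],p)+.5-[x0,y0])*k for s in t])
    cv2.polylines(c,[q.astype(int)],True,col,1)
h=[.525,.052,.024]; ring(h,.00625,(0,255,0)); ring(h,.00825,(0,255,0)); 
tip=np.array(p[0])+[-.0042,-.0008,-.049]; ring(tip,.002,(0,0,255)); ring(tip+[0,0,.003],.005,(0,0,255))
cv2.imwrite("pics/c5.png",c); print(pin_feat(tip,p))
```

```text
[317.66180283 268.20447077 253.91300921 300.73667656]
```

View pics/c5.png

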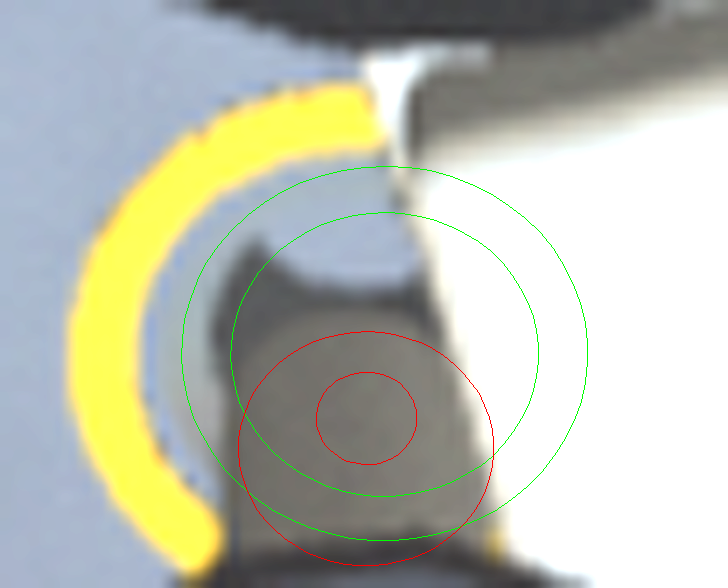

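apply_moves:
  plan:
    - [[0, 0, 0], [-0.01, 0, -0.06], 15]
    - [[0, 0, 0], [-0.01, 0, -0.12], 15]
    - [[0, 0, 0], [-0.01, 0, -0.18], 15]
    - [[0, 0, 0], [-0.01, 0, -0.24], 15]
    - [[0, 0, 0], [-0.01, 0, -0.24], 15]

```text
clock: 7.15
ee_pos: [0.5277, 0.0531, 0.0658]
orientation: [-19.8, 90.0, 173.0]
contact_force: [0.3, 2.0, -2.6]
grip_width: 0.0195
```

apply_moves:
  plan:
    - [[0, 0, 0], [0, 0, -0.08], 15]
    - [[0, 0, 0], [0, 0, -0.16], 15]
    - [[0, 0, 0], [0, 0, -0.24], 15]
    - [[0, 0, 0], [0, 0, -0.3], 15]
    - [[0, 0, 0], [0, 0, -0.3], 15]
    - [[0, 0, 0], [0, 0, -0.32], 15]
    - [[0, 0, 0], [0, 0, -0.32], 15]

```text
clock: 8.02
ee_pos: [0.528, 0.0531, 0.0505]
orientation: [-69.0, 90.0, 123.8]
contact_force: [-2.5, 2.8, 1.1]
grip_width: 0.0203
```

apply_moves:
  plan:
    - [[0, 0, 0], [0, 0, -0.03], 15]
    - [[0, 0, 0], [0, 0, -0.03], 15]
    - [[0, 0, 0], [0, 0, -0.02], 60]
    - [[0, 0, 0], [0, 0, -0.02], 60]
    - [[0, 0, 0], [0, 0, -0.02], 60]
    - [[0, 0, 0], [0, 0, -0.02], 60]
    - [[0, 0, 0], [0, 0, 0.5], 60]
    - [[0, 0, 0], [0, 0, 1.2], 60]
    - [[0, 0, 0], [0, 0, 2.4], 30]
    - [[0, 0, 0], [0, 0, 2.4], 0]
    - [[0, 0, 0], [0, 0, 2.4], 0]

```text
clock: 9.4
ee_pos: [0.5279, 0.053, 0.17]
orientation: [98.0, 90.0, -69.2]
contact_force: [-1.2, 0.9, -0.9]
grip_width: 0.0003
```

Run:
```python
from h import *
o=arm.observe(); print(o['clock'],o['ee_pos'].tolist(),o['orientation'].tolist(),o['grip_width'],o['contact_force'])
p=(o['ee_pos'],o['orientation'])
a=arm.get_image('wrist')[:,:,::-1]; s=arm.get_image('side')[:,:,::-1]
cv2.imwrite("pics/w4.png",a);cv2.imwrite("pics/s4.png",s)
h=np.array([.5246,.0527,.074]); print(proj('wrist',h,p),proj('side',h))
f=lambda i,x,y,w,h,k: cv2.resize(i[y:y+h,x:x+w],None,fx=k,fy=k,interpolation=cv2.INTER_CUBIC)
cv2.imwrite("pics/c6.png",np.hstack([f(a,240,60,180,200,2),f(s,260,200,110,100,4)]))
```

```text
9.4 [0.5279051035546212, 0.05302581639536409, 0.1699896427148074] [98.03879961251505, 89.98887631407825, -69.2043887842944] 0.0002663407499152276 [-1.23745341  0.94224246 -0.86337702]
[317.46871569 244.55057263] [300.68312351 235.62936881]
```

View pics/c6.png

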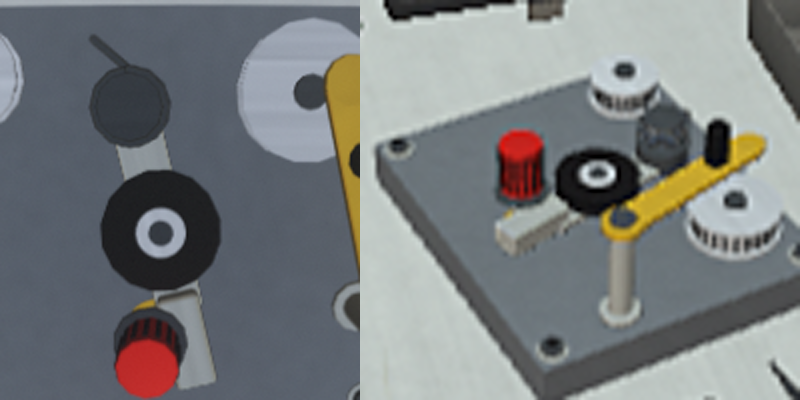

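Run:
```python
from h import *
def tri(a,b):
    o1,d1=ray('side',a);o2,d2=ray('scene',b)
    t=np.linalg.lstsq(np.c_[d1,-d2],o2-o1,rcond=None)[0]; return (o1+d1*t[0]).round(3),(o2+d2*t[1]).round(3)
print("bracket",tri((375,178),(165,222)))
print("mscope lens",tri((258,103),(222,278)))
for z in (0,.1,.2,.3): print(z,at_z('side',(375,178),z).round(3),at_z('side',(352,100),z).round(3))
k=np.array([.552,-.0228])
for th in (28.2,40,55,70,85,100,105.6,107):
  t=np.radians(th);r=np.array([np.cos(t),np.sin(t)]);n=np.array([-r[1],r[0]])
  print(th,*[( k+.062*r-d*n).round(4) for d in (.03,.017,.02)])
```

```text
bracket (array([0.753, 0.235, 0.06 ]), array([0.827, 0.252, 0.139]))
mscope lens (array([0.51 , 0.371, 0.213]), array([0.5  , 0.369, 0.205]))
0 [0.795 0.326 0.   ] [ 0.907  0.823 -0.   ]
0.1 [0.725 0.175 0.1  ] [0.82  0.594 0.1  ]
0.2 [0.655 0.024 0.2  ] [0.732 0.365 0.2  ]
0.3 [ 0.585 -0.128  0.3  ] [0.645 0.136 0.3  ]
28.2 [ 0.6208 -0.0199] [ 0.6147 -0.0085] [ 0.6161 -0.0111]
40 [ 0.6188 -0.0059] [0.6104 0.004 ] [0.6124 0.0017]
55 [0.6121 0.0108] [0.6015 0.0182] [0.6039 0.0165]
70 [0.6014 0.0252] [0.5892 0.0296] [0.592  0.0286]
85 [0.5873 0.0363] [0.5743 0.0375] [0.5773 0.0372]
100 [0.5708 0.0435] [0.558  0.0412] [0.5609 0.0417]
105.6 [0.5642 0.045 ] [0.5517 0.0415] [0.5546 0.0423]
107 [0.5626 0.0453] [0.5501 0.0415] [0.553  0.0423]
```

apply_moves:
  plan:
    - [[0, 0, 0], [0.6, -0.5, 0], 0]
    - [[0, 0, 0], [1.3, -1.1, 0], 0]
    - [[0, 0, 0], [1.88, -1.52, 0], 0]
    - [[0, 0, 0], [1.88, -1.52, 0], 0]
    - [[0, 0, 0], [1.88, -1.52, -0.6], 0]
    - [[0, 0, 0], [1.88, -1.52, -1.2], 0]
    - [[0, 0, 0], [1.88, -1.52, -1.6], 0]
    - [[0, 0, 0], [1.88, -1.52, -1.6], 0]
    - [[0, 0, 0], [1.88, -1.52, -1.6], 0]

```text
clock: 10.62
ee_pos: [0.6218, -0.0225, 0.0905]
orientation: [-30.6, 90.0, 162.2]
contact_force: [-0.5, -0.3, 0.6]
grip_width: 0.0001
```

apply_moves:
  plan:
    - [[0, 0, 0], [-0.07, 0.16, 0], 0]
    - [[0, 0, 0], [-0.13, 0.32, 0], 0]
    - [[0, 0, 0], [-0.19, 0.48, 0], 0]
    - [[0, 0, 0], [-0.28, 0.64, 0], 0]
    - [[0, 0, 0], [-0.36, 0.78, 0], 0]
    - [[0, 0, 0], [-0.48, 0.9, 0], 0]
    - [[0, 0, 0], [-0.6, 1.02, 0], 0]
    - [[0, 0, 0], [-0.75, 1.11, 0], 0]
    - [[0, 0, 0], [-0.89, 1.19, 0], 0]
    - [[0, 0, 0], [-1.05, 1.24, 0], 0]
    - [[0, 0, 0], [-1.2, 1.28, 0], 0]
    - [[0, 0, 0], [-1.2, 1.28, 0], 0]

```text
clock: 12.12
ee_pos: [0.5612, 0.0413, 0.0903]
orientation: [-27.6, 90.0, 165.2]
contact_force: [-0.3, 0.2, -0.4]
grip_width: -0.0001
```

Run:
```python
from h import *
o=arm.observe(); print(o['clock'],o['ee_pos'].tolist(),o['contact_force'])
s=arm.get_image('side')[:,:,::-1]
k=np.array([.552,-.0228,.082])
for th in (90,95,100,105.6): t=np.radians(th); print(th,proj('side',k+.093*np.array([np.cos(t),np.sin(t),0])),proj('side',k+[.062*np.cos(t),.062*np.sin(t),.022]))
cv2.imwrite("pics/c7.png",cv2.resize(s[180:300,250:380],None,fx=5,fy=5,interpolation=cv2.INTER_CUBIC)[:600])
```

```text
12.125 [0.5611980904757058, 0.04130693137427109, 0.09025872482072221] [-0.32542019  0.17790234 -0.40800529]
90 [311.89288396 224.83405317] [316.41520052 225.06983669]
95 [307.96196755 225.59144562] [313.69476064 225.595781  ]
100 [304.13677113 226.55775438] [311.05413637 226.26574721]
105.6 [300.00751263 227.88304705] [308.21314728 227.18273552]
```

View pics/c7.png

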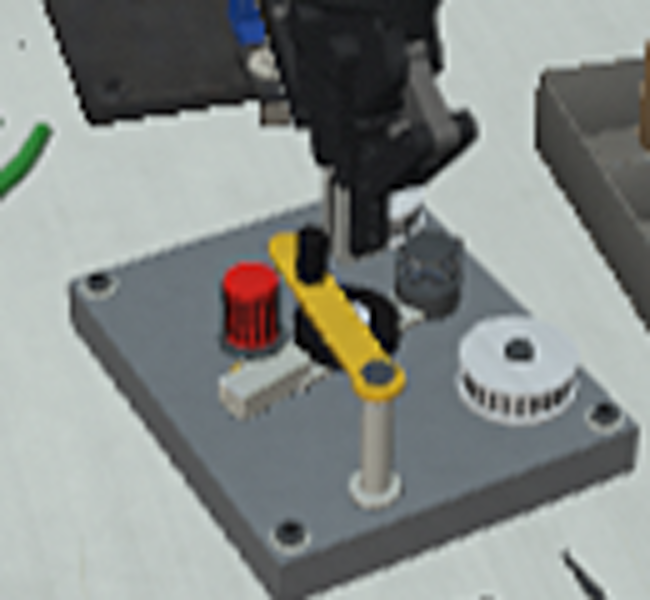

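apply_moves:
  plan:
    - [[0, 0, 0], [-0.06, 0, 0], 0]
    - [[0, 0, 0], [-0.12, 0, 0], 0]
    - [[0, 0, 0], [-0.17, 0, 0], 0]
    - [[0, 0, 0], [-0.2, -0.01, 0], 0]
    - [[0, 0, 0], [-0.2, -0.01, 0], 0]

```text
clock: 12.8
ee_pos: [0.5518, 0.0406, 0.0902]
orientation: [-26.1, 90.0, 166.7]
contact_force: [0.7, -0.6, -0.4]
grip_width: 0.0001
```

Small force so far; nudge a little further until the stop is felt.

apply_moves:
  plan:
    - [[0, 0, 0], [-0.03, -0.01, 0], 0]
    - [[0, 0, 0], [-0.03, -0.01, 0], 0]
    - [[0, 0, 0], [-0.03, -0.01, 0], 0]

```text
clock: 13.18
ee_pos: [0.5505, 0.0401, 0.0902]
orientation: [20.6, 90.0, -146.6]
contact_force: [0.2, 0.4, -0.1]
grip_width: -0.0002
```

Run:
```python
from h import *
o=arm.observe(); print(o['clock'],o['ee_pos'].tolist(),o['contact_force'])
s=arm.get_image('side')[:,:,::-1]
cv2.imwrite("pics/c8.png",cv2.resize(s[180:300,250:380],None,fx=5,fy=5,interpolation=cv2.INTER_CUBIC)[:600])
```

```text
13.175 [0.5504600699616081, 0.0400506915267054, 0.09024136856304937] [ 0.22830711  0.35170082 -0.08596184]
```

View pics/c8.png

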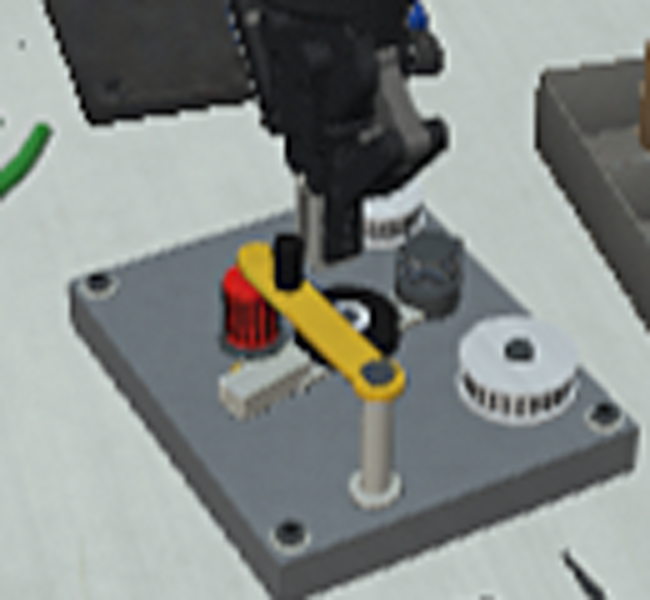

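apply_moves:
  plan:
    - [[0, 0, 0], [-0.02, 0, 0], 0]
    - [[0, 0, 0], [-0.04, 0, 0], 0]
    - [[0, 0, 0], [-0.04, 0, 0], 0]

```text
clock: 13.6
ee_pos: [0.5485, 0.0401, 0.0903]
orientation: [24.1, 90.0, -143.2]
contact_force: [1.1, 0.2, -0.0]
grip_width: 0.0001
```

apply_moves:
  plan:
    - [[0, 0, 0], [-0.03, 0, 0], 0]
    - [[0, 0, 0], [-0.05, 0, 0], 0]
    - [[0, 0, 0], [-0.05, 0, 0], 0]

```text
clock: 13.98
ee_pos: [0.5459, 0.0401, 0.0903]
orientation: [-31.0, 90.0, 161.8]
contact_force: [0.3, -1.2, -0.4]
grip_width: -0.0002
```

```bash
cat >> h.py <<'E'
def keeper(s):
    hsv=cv2.cvtColor(s,cv2.COLOR_RGB2HSV); m=cv2.inRange(hsv,(20,140,120),(35,255,255))
    v,u=np.nonzero(m[190:290,270:370]); P=np.array([at_z('side',(a+270,b+190),.082)[:2] for a,b in zip(u,v)])-[.552,-.0228]
    r=np.hypot(*P.T); k=(r>.07)&(r<.1)
    return np.degrees(np.arctan2(P[k,1].mean(),P[k,0].mean())),k.sum(),r[r<.12].max()
E
python3 - <<'E'
from h import *
o=arm.observe(); print(o['ee_pos'],o['contact_force'])
print("s0",keeper(cv2.imread("pics/s4.png")[:,:,::-1]), "now",keeper(arm.get_image('side')))
E
```

```text
[0.54586168 0.04011803 0.0902656 ] [ 0.32628392 -1.1764228  -0.40533017]
s0 (np.float64(26.071291197103736), np.int64(45), np.float64(0.0894346139679563)) now (np.float64(113.08448299064604), np.int64(50), np.float64(0.09169008026691951))
```

apply_moves:
  plan:
    - [[0, 0, 0], [-0.03, -0.01, 0], 0]
    - [[0, 0, 0], [-0.05, -0.01, 0], 0]
    - [[0, 0, 0], [-0.05, -0.01, 0], 0]

```text
clock: 14.4
ee_pos: [0.5455, 0.04, 0.0906]
orientation: [-175.6, 89.8, 17.2]
contact_force: [6.1, 1.9, -3.1]
grip_width: -0.0002
```

Run:
```python
from h import *
o=arm.observe(); print(o['clock'],o['ee_pos'],o['contact_force'])
print(keeper(arm.get_image('side')))
```

```text
14.4 [0.54551426 0.04002162 0.09055067] [ 6.05480186  1.87329778 -3.07298974]
(np.float64(113.57071745009225), np.int64(47), np.float64(0.09169008026691951))
```

The stop is felt: 6 N, and the TCP no longer advances. Backing off and lifting clear.

apply_moves:
  plan:
    - [[0, 0, 0], [0.2, 0.05, 0], 0]
    - [[0, 0, 0], [0.5, 0.1, 0], 0]
    - [[0, 0, 0], [0.5, 0.1, 0.7], 0]
    - [[0, 0, 0], [0.5, 0.1, 1.6], 0]
    - [[0, 0, 0], [-0.5, -1, 2.6], 0]
    - [[0, 0, 0], [-1, -2, 2.6], 0]
    - [[0, 0, 0], [-1.2, -2.6, 2.6], 0]
    - [[0, 0, 0], [-1.2, -2.6, 2.6], 0]
    - [[0, 0, 0], [-1.2, -2.6, 2.6], 0]

```text
clock: 15.58
ee_pos: [0.4836, -0.0902, 0.2202]
orientation: [-57.7, 90.0, 135.0]
contact_force: [-0.1, 0.5, 0.3]
grip_width: -0.0
```

Run:
```python
from h import *
o=arm.observe(); print(o['clock'],o['ee_pos'],o['contact_force'])
p=(o['ee_pos'],o['orientation']); s=arm.get_image('side'); w=arm.get_image('wrist')
print(keeper(s))
f=lambda i,x,y,W,h,k: cv2.resize(i[y:y+h,x:x+W],None,fx=k,fy=k,interpolation=cv2.INTER_CUBIC)
cv2.imwrite("pics/c9.png",np.hstack([f(s,270,200,80,96,5),cv2.resize(w[:,:],(400,300))[:300].repeat(1,0) if 0 else np.vstack([cv2.resize(w,(400,300)),np.zeros((180,400,3),np.uint8)])])[:,:,::-1])
```

```text
15.575 [ 0.48358606 -0.09021106  0.2202045 ] [-0.11834078  0.47873074  0.3157935 ]
(np.float64(113.09574756097925), np.int64(48), np.float64(0.09169008026691951))
```

View pics/c9.png

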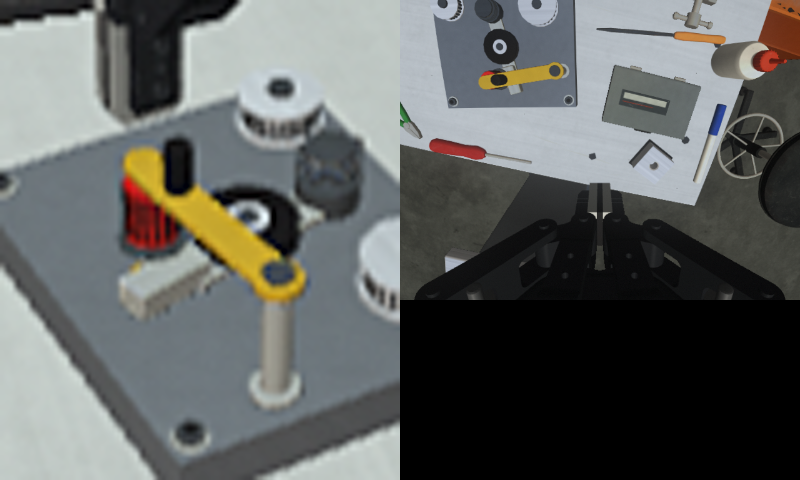

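The bar lies over the knob, with the knob right under the bar's end at about (150, 175). The nose is held behind the pin, the other things haven't moved, and the robot is clear. Handing in.

```bash
python3 -c "
from workcell import arm
print(arm.sign_off())"
```

```text
the job is handed in; nothing more can be done
None
```

The job is handed in at about 15.6 s of the 69 s allowed. I took the pin from its stand and pushed the tension arm back with its shank. I then lowered the pin into the yellow-ringed hole until it touched the bottom, and pushed the keeper round by its tab to its stop. The robot backed well clear before handing in. No verdict was reported.

**What the last checks showed:**
- **Pin:** when it touched bottom, the TCP height put the tip about 2 mm above the table. One camera fit of the grip read about 2 mm lower, which would put the tip below the bottom of the hole, so I trusted the stand reference.
- **Arm:** the last picture shows the nose held behind the pin.
- **Keeper:** the bar lies over the knob. At the stop I read 6 N and the tool stopped advancing. The bar measured about 113° in the world frame, against about 111° expected for the stop. I put the 2° down to measuring the bar in the image.
- **Other things:** in the last wrist picture the bottle, file, marker and screwdriver looked undisturbed. The nippers were only partly in view and the collet was out of view. The largest wrist force I saw reported was about 7 N.

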